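# Prop the showcase lid wider

## Task

The clear lid of the showcase is held only slightly open by its perforated steel stay, the bar with the black grip plate. Lift the stay off its pin, raise the lid and drop the hole nearest the grip plate over the pin, fully down, so that the lid stays propped at its widest. Do not let the lid fall shut on the way, leave the album, magnifier and cup where they are, and let go at the end.

Things in the scene. Friction and masses are not known exactly. Their poses are not given: they have to be found in the camera images.
- case: Wooden showcase, fixed: box 260 deep (x = 103 to 363) x 360 wide (y) x 110 mm high, with a sloping front apron (32 deg from level) from its front rim (x = 103, z = 110) down to the table at x = -73 mm. Origin on the table right under pin_seat; z up; the front with apron, pin and stay faces its own -x, to the robot. Lid, stay and pin move and stand in its plane y = 0.
- stay_pivot (a point): Axis (along the case's y) that pins the stay to the middle of the front edge of the clear, wood-framed lid. The lid (0.45 kg) is hinged along the case's y at x = 363, z = 118 mm in the case frame; stay_pivot is 260 mm from there. Its height: 118 mm lid shut, 151 at the start, 184 with the middle hole on the pin, 210 with the last. Unsupported, the lid sinks slowly; raising it takes about 5 N.
- stay (a joint): Angle of the stay to the lid, rad; 0 = straight on from the lid, negative = hanging down. -0.52 at the start; about -1.07 with the last hole on the pin. The stay runs down to the front at 0.39 rad below level at the start, about 0.71 rad with the last hole on the pin. It swings freely and drops by its own weight (0.12 kg).
- grip (a point): Centre of the black grip plate standing on the stay near its lower end: 214 mm from stay_pivot along the stay, 23 mm above the bar's mid thickness. 12 mm thick along the stay, 86 wide (case's y), 40 tall, square to the stay, so it leans to the robot by the stay's slope: grip it across the 12 mm, tool tilted likewise. Axes: x up along the stay to stay_pivot, z square out of its upper face.
- hole_first (a point): Centre (mid thickness) of the hole farthest from the grip plate, 116 mm from stay_pivot; on the pin at the start. The stay is a steel bar 240 x 32 x 6 mm with three holes in a row, each 14.6 mm wide.
- hole_middle (a point): Centre of the middle hole, 138 mm from stay_pivot.
- hole_last (a point): Centre of the hole nearest the grip plate, 160 mm from stay_pivot (54 mm from the plate): the one to drop over the pin.
- pin_seat (a point): Where a hole's centre lies when fully down on the pin: x = 0, y = 0, z = 107 mm in the case frame; fixed. Pin 10 mm thick, round-ended, on a 22 mm thick post on the apron, leaning 32 deg to the robot; it reaches 13.4 mm beyond this point, the post's shoulder is 4.6 mm behind it. Axes: z along the pin, outwards. A hole must rise about 18 mm to clear it.
- album: Bystander: closed black stamp album 150 x 119 x 28 mm lying left of the case; origin under its centre.
- magnifier: Bystander: magnifying glass lying right of the case's front, lens 72 mm across, black handle 85 mm; origin under the lens centre.
- pencup: Bystander: white ceramic cup 72 mm across, 95 mm high, standing right of the case; origin under its centre.

How it is judged:
By the outcome, as a careful person would: the job done as asked, in the order asked, and still so for the second after the job is handed in, with the robot touching nothing.
It also fails if it takes over 40 s, if anything falls off the work surface, if the arm or the gripper's body presses on something with over 40 N, if the wrist force passes 120 N, or if a joint passes its speed limit or range.

## Robot

A 7-joint arm with a two-finger parallel gripper is mounted at the origin on the work surface. World frame = base frame: x ahead of the robot, y to its left, z up, the work surface at z = 0. Lengths are in mm, angles in rad, forces in N, time in s.
With the tool pointing down it reaches from about 375 to 925 mm from the base axis. Payload 3.1 kg.
Tool frame: the origin (TCP) lies between the finger pads; the fingertips stand 25 mm ahead of it and the grasp point (between the pads) lies 6 mm ahead of it (robot.tip_reach is the distance from the TCP to the fingertips, in mm); z points along the fingers, y is the line along which they close (so a half turn about z gives the same grasp; the last joint's range is limited). The gripper opens to 85 mm and grips with 20 to 120 N. Pads are 22 mm wide; open, the fingers measure 114 mm over their backs; the gripper's body (76 mm by 85 mm) begins 54 mm behind the grasp point. The pads swing forward as they close: fully open they stand 13 mm farther back than shut.
Start: joints at [1.134, 0.383, 0.044, 1.598, -0.018, 1.161, -0.05], TCP at [216.05, -613.046, 256.269] pointing down, gripper open.
Joint ranges: [-2.61, 2.61], [-0.41, 2.15], [-1.48, 1.57], [0, 2.5], [-1.57, 4.71], [0.05, 1.97], [-2.85, 2.85]. Speed limits (rad/s): [2.79, 2.79, 3.14, 3.14, 3.14, 3.14, 3.14].

## Interface

Orientations are given as a rotation vector (axis times angle).
In Python, from bench import robot gives the robot as it stands. The module is installed in compiled form; this text tells all that it offers.
- The arm moves only by the tool step_arm, never from a script. Its argument "deltas" is a list of rows, each a list of 7 numbers: the shift along the tool's x, y, z in m, then the turn, a rotation vector about the tool's x, y, z in rad, then the gripper's target within -1 to 1 (shut at 1, half-way at 0, fully open at -1). A call has 1 to 5 rows; each row is the pose to reach, as a shift and turn from the pose commanded when the call began, along the tool's axes at that moment; what a row does not reach only later rows make up. A row lasts 1/8 s, in which the tool goes at most 62.5 mm and 10.7 degrees, less where a joint would pass 70% of its speed; a pose out of reach is approached as far as the arm can. A call with a gripper value outside its range is refused whole. The fingers move at their own pace and stop on an object; the grip force is fixed at half the most. Time passes only in rows, so rows that repeat a pose let the fingers close. It gives the time, the measured TCP pose, the force, the opening and the grip force at its end, in the units of the state.
- robot.sense(): the state, without advancing time (a new reading comes with each control period).
- robot.camera(name): name is "scene" or "top" or "wrist"; returns a dict with "img" (400x640x3 uint8, blue, green, red), "depth" (400x640 float32, mm along the optical axis (not along the pixel's ray), 0 where there is no reading), "fx", "fy", "cx", "cy" (pixels), "k1" (the pictures are not rectified: a ray, as slopes to the right and down, at radius r is drawn at 1 + k1 r^2 times it, then the intrinsics apply), "rvec" (rotation vector, rad) and "tvec" (3), from world to camera coordinates, as OpenCV has them; the wrist camera has in their place "T_tool_cam" (4x4, takes a point from camera to tool coordinates, whose origin is the TCP and whose axes are the flange's). Camera axes: x right, y down, z forward; pixel columns grow to the right and rows downward; lengths in mm; the calibration is good to about 2 mm. A picture is of the moment at which its call begins: read the wrist's pose just before it.
- robot.close_job(): hands the job in; it is judged then, once.
The state is a dict: "clock": time; "joints": joint angles; "qd": joint speeds; "effort": joint torques, N m; "position": TCP position; "orientation": TCP orientation; "force": force on the tool from outside, world axes, zero at the start; "torque": the same for the moment, N m; "width": finger opening in mm; "finger_force": force on a finger pad.
Only numpy, scipy, OpenCV 4.12 (cv2) and the standard library are available. Lean on these libraries where they do the work, as an engineer would, in place of code of your own. Each camera call takes 0.05 s, during which the arm holds its last target. There are 200 camera calls.

## Working session

There is one attempt and no reset: what is moved stays moved. The work goes in short steps, Python scripts to look and compute and a tool call to move; the robot and the scene stay as the last step left them, time stands still between calls to the robot, and variables do not carry over. Pictures are saved under pics/ and viewed, at most 10 in all, crops included, and the job is handed in when it is done.

Besides the shell and the picture viewer there is one more tool, called after "Request:" as name([rows], argument=value, ...), one row to a line, values as JSON. step_arm: Moves the arm, as the interface text tells. Its arguments: {"type":"object","properties":{"deltas":{"type":"array"}},"required":["deltas"]}

```bash
mkdir -p pics; python3 - <<'E'
from bench import robot
import cv2,numpy as np,pickle
d={}
for n in("scene","top"):
    c=robot.camera(n);d[n]=c;cv2.imwrite(f"pics/{n}0.png",c["img"])
    print(n,{k:c[k] for k in c if k not in("img","depth")})
pickle.dump(d,open("c0.pkl","wb"))
print(robot.sense())
E
```

```text
scene {'fx': 510.5645545593002, 'fy': 510.5645545593002, 'cx': 314.2060619357787, 'cy': 196.86348067940702, 'k1': -0.05262467674818573, 'rvec': array([ 1.12680914,  2.29952043, -1.02978755]), 'tvec': array([ 377.86478536, -276.62342958, 1636.09752328])}
top {'fx': 448.2053614071849, 'fy': 448.2053614071849, 'cx': 321.07683683334835, 'cy': 192.56715812118682, 'k1': 0.0022791802169837964, 'rvec': array([ 2.15369512, -2.11114487,  0.17525579]), 'tvec': array([ 38.09084301, 652.72900173, 999.00480242])}
{'clock': 0.1, 'joints': array([ 1.13419005,  0.38376542,  0.0438432 ,  1.59943129, -0.01787515,
        1.16125004, -0.0499109 ]), 'qd': array([ 0.001     , -0.00200186, -0.00066194, -0.00240015,  0.00018208,
        0.00079129,  0.00071563]), 'effort': array([ 2.76606886e-03, -4.34722531e+01,  1.02932967e+00, -2.50455201e+01,
        1.08766527e-02,  5.46052004e-03,  3.53017903e-06]), 'position': array([ 215.75414825, -612.28225012,  254.99833668]), 'orientation': array([-3.09424185e+00, -5.29362203e-01,  8.89467010e-04]), 'force': array([-0.28793175, -0.33287201,  0.28630116]), 'torque': array([-0.04746814, -0.01577542,  0.00464714]), 'finger_force': 0.0, 'width': 85.11419359256531}
```

View pics/scene0.png

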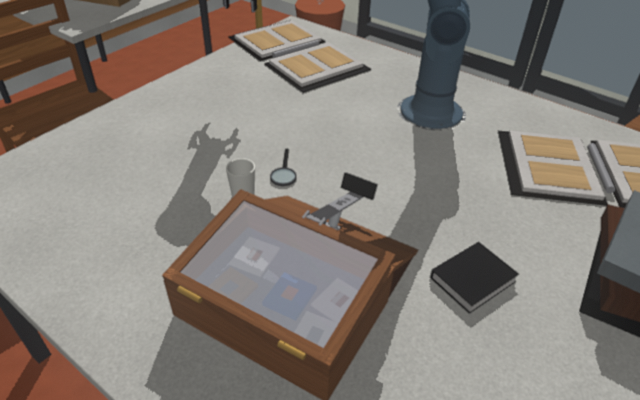

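View pics/top0.png

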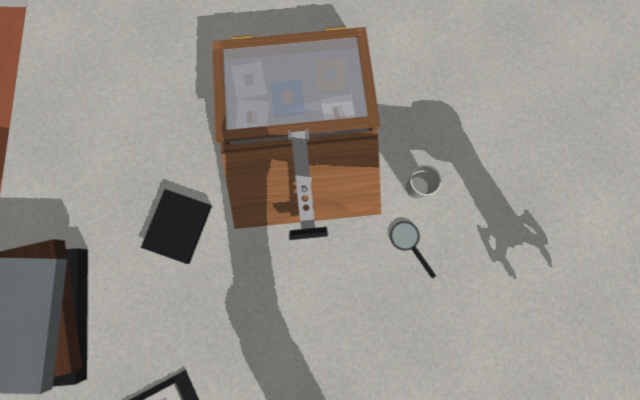

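The scene view shows the case with the stay pointing to the robot. In the top view the plate is at about (308,233), the holes at (304–306,188–208), and the apron's bottom corners at (235,228) and (381,214). I'll cast those to get the case pose.

```bash
cat >h.py <<'E'
import numpy as np,cv2
from scipy.spatial.transform import Rotation as R
def K(c):return np.array([[c["fx"],0,c["cx"]],[0,c["fy"],c["cy"]],[0,0,1.]])
def D(c):
    return np.array([c["k1"],0,0,0.])
def cast(c,uv,z):
    n=np.array(uv,float).reshape(-1,1,2);x=(n-[c["cx"],c["cy"]])/[c["fx"],c["fy"]];
    n=cv2.undistortPoints(n,K(c),D(c)).reshape(-1,2)
    Rm=cv2.Rodrigues(c["rvec"])[0];C=-Rm.T@c["tvec"]
    d=np.c_[n,np.ones(len(n))]@Rm
    return C+d*((z-C[2])/d[:,2])[:,None]
def proj(c,P):return cv2.projectPoints(np.array(P,float).reshape(-1,3),c["rvec"],c["tvec"],K(c),D(c))[0].reshape(-1,2)
S=np.array([0,107.]);u=np.array([-np.sin(np.radians(32)),np.cos(np.radians(32))]);H=np.array([363,118.])
def link(d,t):
    """pivot and slope with the point d along the stay at seat+t*pin axis"""
    P=S+t*u;v=P-H;L=np.hypot(*v);a=(260**2-d*d+L*L)/(2*L);h=np.sqrt(260**2-a*a)
    e=v/L;n=np.array([e[1],-e[0]]);n=n if n[1]>0 else -n
    p=H+a*e+h*n;q=p-P;return p,np.arctan2(q[1],q[0])
def grip(d,t,up=29):
    """grasp point (case x,z), slope"""
    p,s=link(d,t);return p-214*np.array([np.cos(s),np.sin(s)])+up*np.array([-np.sin(s),np.cos(s)]),s
def world(case,g,s,back=0,flip=1,gy=0):
    """TCP position and rotation for grasp point g, slope s"""
    o,yaw=case;Rz=R.from_euler('z',yaw)
    tz=np.array([np.sin(s),0,-np.cos(s)]);ty=flip*np.array([np.cos(s),0,np.sin(s)])
    M=np.c_[np.cross(ty,tz),ty,tz]
    p=np.array([g[0],gy,g[1]])-tz*(6+back)
    return Rz.apply(p)+np.r_[o,0],Rz*R.from_matrix(M)
def delta(s0,p,r):
    r0=R.from_rotvec(s0["orientation"])
    return np.r_[r0.inv().apply(p-s0["position"])/1000,(r0.inv()*r).as_rotvec()].round(4)
E
python3 - <<'E'
from h import *;import pickle
d=pickle.load(open("c0.pkl","rb"));c=d["top"]
a=cast(c,[(235,228),(381,214)],0);print(a,np.linalg.norm(a[1]-a[0]))
v=a[0]-a[1];yaw=np.arctan2(v[1],v[0])-np.pi/2
o=a.mean(0)[:2]+73*np.array([np.cos(yaw),np.sin(yaw)]);print(o,yaw)
for n in("top","scene"):
    c=d[n];g=c["img"].astype(int).max(2)
    m=(g<50).astype(np.uint8);k,l,st,ce=cv2.connectedComponentsWithStats(m)
    for i in range(1,k):
        if st[i,4]>60:print(n,st[i],ce[i])
case=(o,yaw)
print(link(116,0),grip(116,0,23),link(160,0),grip(160,0,23))
gx,s=grip(116,0,23)
def W(x,y,z):return np.r_[R.from_euler('z',yaw).apply([x,y,z])[:2]+o,z]
for n in("top","scene"):
    for P in[(gx[0],0,gx[1]),(0,0,107),(105,0,151),(-73,180,0),(-73,-180,0),(363,180,118),(363,-180,118),(103,180,110),(103,-180,110)]:print(n,P,proj(d[n],W(*P)).round(1))
E
```

```text
[[569.15389402 259.86992328   0.        ]
 [610.66195144 -96.74529207   0.        ]] 359.0227439215424
[662.41840058  90.00213799] 0.11587312793833449
top [ 142  190   69   73 3077] [176.10562236 226.14169646]
top [290 228  37  11 303] [307.74917492 232.67326733]
top [  53  240   34  145 3006] [ 74.32302063 310.77312043]
top [412 247  23  30 126] [422.93650794 261.50793651]
top [131 371  67  29 618] [173.25566343 387.30744337]
scene [199   0  12  54 293] [205.14675768  24.65187713]
scene [358   0  65  51 746] [380.95844504  28.8310992 ]
scene [ 462    0   85   88 1714] [513.09976663  50.29288215]
scene [ 523    0  117  124 2592] [571.53395062  75.34027778]
scene [433  28  26  15 124] [443.07258065  37.64516129]
scene [ 96  35  10  26 117] [100.73504274  46.86324786]
scene [230  36  42  24 115] [249.07826087  49.6173913 ]
scene [ 75  41  22  51 428] [85.48130841 66.01635514]
scene [266  63 104  29 302] [315.22516556  77.84768212]
scene [  0  80  11  23 113] [ 3.98230088 91.65486726]
scene [499 132 108  74 859] [528.5355064  175.26542491]
scene [342 174  34  25 482] [358.59543568 185.8
[... 639 characters left out ...]
.45425880020069)) [[308.  228.3]]
top (0, 0, 107) [[303.8 183.7]]
top (105, 0, 151) [[298.7 132.9]]
top (-73, 180, 0) [[234.8 228. ]]
top (-73, -180, 0) [[381.2 214. ]]
top (363, 180, 118) [[213.3  38.6]]
top (363, -180, 118) [[365.9  24.9]]
top (103, 180, 110) [[220.6 146.5]]
top (103, -180, 110) [[378.4 131.8]]
scene (np.float64(-98.74696957856708), 0, np.float64(87.45425880020069)) [[356.4 189.1]]
scene (0, 0, 107) [[336.5 207. ]]
scene (105, 0, 151) [[312.4 220.8]]
scene (-73, 180, 0) [[417.9 250.7]]
scene (-73, -180, 0) [[287.  196.5]]
scene (363, 180, 118) [[325.9 371.5]]
scene (363, -180, 118) [[158.8 279.8]]
scene (103, 180, 110) [[392.2 269.2]]
scene (103, -180, 110) [[242.5 203.8]]
```

```bash
cat >>h.py <<'E'
def tri(c1,u1,c2,u2):
    f=lambda c,q:cv2.undistortPoints(np.array(q,float).reshape(-1,1,2),K(c),D(c)).reshape(-1,2).T
    P=lambda c:np.c_[cv2.Rodrigues(c["rvec"])[0],c["tvec"]]
    X=cv2.triangulatePoints(P(c1),P(c2),f(c1,u1),f(c2,u2));return (X[:3]/X[3]).T
E
python3 - <<'E'
from h import *;import pickle
d=pickle.load(open("c0.pkl","rb"));a,b=d["top"],d["scene"]
g=tri(a,(307.75,232.67),b,(358.6,185.89));print("grip",g)
for n in d:
    c=d[n];z=c["depth"];m=c["img"].max(2)<50
    box=(slice(226,240),slice(288,330)) if n=="top" else (slice(172,201),slice(340,378))
    v,w=np.nonzero(m[box]&(z[box]>0));v=v+box[0].start;w=w+box[1].start
    q=cv2.undistortPoints(np.c_[w,v].astype(float).reshape(-1,1,2),K(c),D(c)).reshape(-1,2)
    X=(np.c_[q,np.ones(len(q))]*z[v,w][:,None]-c["tvec"])@cv2.Rodrigues(c["rvec"])[0]
    yaw=.1159;L=R.from_euler('z',-yaw).apply(X-np.r_[662.4,90,0])
    print(n,len(X),np.median(X,0),np.percentile(L,[3,50,97],axis=0).round(1).tolist())
L=R.from_euler('z',-.1159).apply(g-np.r_[662.4,90,0]);print(L)
o=[cv2.resize(d["top"]["img"][120:250,190:400],None,fx=3.8,fy=3.8,interpolation=cv2.INTER_CUBIC)]
cv2.imwrite("pics/crop1.png",o[0])
E
```

```text
grip [[554.4683848   78.52862652  90.61522962]]
scene 481 [557.474916    80.74381851  93.71343352] [[-112.7, -36.1, 76.9], [-105.2, 2.4, 93.7], [-97.7, 39.4, 109.4]]
top 301 [552.63560787  78.60481565 105.0475311 ] [[-118.3, -36.5, 80.7], [-110.1, 0.9, 105.0], [-99.1, 38.6, 111.2]]
[[-108.53407149    1.08687393   90.61522962]]
```

View pics/crop1.png

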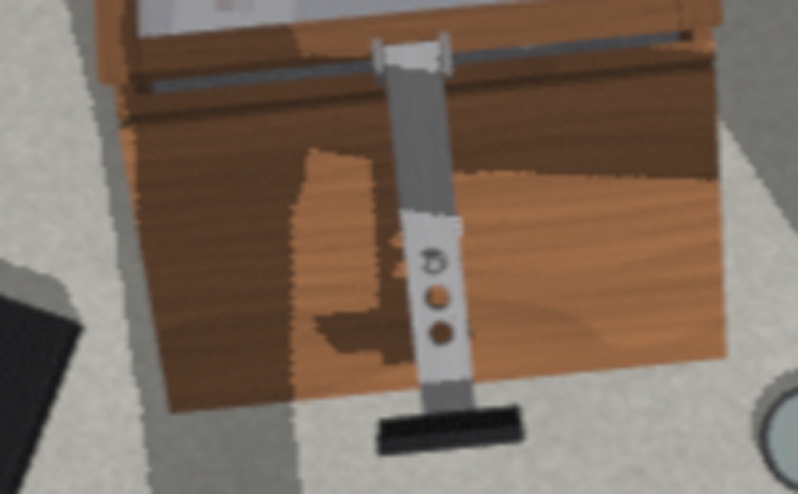

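The crop shows the pin through the first hole at (433,260) in the crop. The plate sits about 6 mm nearer the robot than predicted, so I'm shifting the case pose to match. Next is the hover pose.

```bash
cat >>h.py <<'E'
case=(np.array([656.3,90.3]),.1159)
def start(up=29):
    s=.39;return np.array([105.1,151])-214*np.array([np.cos(s),np.sin(s)])+up*np.array([-np.sin(s),np.cos(s)]),s
E
python3 - <<'E'
from h import *;from bench import robot
s=robot.sense();g,sl=start()
for f in(1,-1):
    for b in(100,0):
        p,r=world(case,g,sl,b,f);print(f,b,p.round(1),delta(s,p,r),"world turn",(r*R.from_rotvec(s["orientation"]).inv()).as_rotvec().round(3))
E
```

```text
1 100 [513.1  73.6 194.5] [ 0.5085 -0.5479  0.0618 -0.331   0.2611 -1.33  ] world turn [-0.224 -0.359  1.329]
1 0 [550.9  78.  102. ] [ 0.5456 -0.5393  0.1542 -0.331   0.2611 -1.33  ] world turn [-0.224 -0.359  1.329]
-1 100 [513.1  73.6 194.5] [ 0.5085 -0.5479  0.0618  0.2773  0.3515  1.7677] world turn [ 0.377 -0.235 -1.769]
-1 0 [550.9  78.  102. ] [ 0.5456 -0.5393  0.1542  0.2773  0.3515  1.7677] world turn [ 0.377 -0.235 -1.769]
```

Request:
step_arm([
  [0.04,-0.043,0.005,-0.026,0.02,-0.104,-1],
  [0.08,-0.086,0.01,-0.052,0.041,-0.208,-1],
  [0.12,-0.129,0.015,-0.078,0.061,-0.312,-1],
  [0.16,-0.172,0.019,-0.104,0.082,-0.417,-1],
  [0.2,-0.215,0.024,-0.13,0.102,-0.521,-1],
])

```text
clock: 0.72
position: [333.6, -341.6, 231.8]
orientation: [2.748, 1.268, 0.185]
force: [0.9, -0.7, 0.6]
width: 85.1
finger_force: 0.0
```

```bash
cat >hov.py <<'E'
from h import *;from bench import robot
import sys
s=robot.sense();g,sl=start();p,r=world(case,g,sl,float(sys.argv[1]),1)
print(s["clock"],s["joints"].round(2),delta(s,p,r))
E
python3 hov.py 100
```

```text
0.725 [ 0.96  0.01 -0.2   2.11 -0.09  0.87  0.1 ] [ 0.4298 -0.1391  0.0446 -0.1991  0.1603 -0.8049]
```

Request:
step_arm([
  [0.05,-0.016,0.005,-0.023,0.019,-0.094,-1],
  [0.1,-0.032,0.01,-0.046,0.037,-0.187,-1],
  [0.15,-0.049,0.016,-0.069,0.056,-0.281,-1],
  [0.2,-0.065,0.021,-0.093,0.075,-0.374,-1],
  [0.25,-0.081,0.026,-0.116,0.093,-0.468,-1],
])

```text
clock: 1.35
position: [438.4, -100.9, 210.2]
orientation: [2.291, 1.813, 0.33]
force: [-0.4, -0.3, 0.9]
width: 85.5
finger_force: 0.0
```

```bash
python3 hov.py 100
```

```text
1.35 [ 0.69 -0.09 -0.51  2.27 -0.13  0.65  0.04] [ 0.1858  0.0252  0.0339 -0.0832  0.068  -0.3372]
```

Request:
step_arm([
  [0.046,0.006,0.008,-0.021,0.017,-0.084,-1],
  [0.093,0.013,0.017,-0.042,0.034,-0.168,-1],
  [0.14,0.019,0.025,-0.063,0.051,-0.253,-1],
  [0.186,0.025,0.034,-0.083,0.068,-0.337,-1],
  [0.186,0.025,0.034,-0.083,0.068,-0.337,-1],
])

```text
clock: 1.98
position: [513.8, 76.3, 194.7]
orientation: [1.894, 2.136, 0.424]
force: [0.6, -0.6, 0.3]
width: 85.5
finger_force: 0.0
```

```bash
python3 hov.py 100; python3 - <<'E'
from bench import robot
import cv2,pickle
s=robot.sense();c=robot.camera("wrist");pickle.dump((s,c),open("w1.pkl","wb"));cv2.imwrite("pics/w1.png",c["img"]);print(c["T_tool_cam"].round(3))
E
```

```text
1.975 [ 0.48  0.07 -0.74  2.2   0.19  0.51 -0.28] [-0.0026 -0.001  -0.0002 -0.0003 -0.0043  0.003 ]
[[-0.00000e+00 -9.61000e-01 -2.77000e-01  7.02470e+01]
 [ 1.00000e+00 -1.00000e-03  1.00000e-03 -2.61000e-01]
 [-1.00000e-03 -2.77000e-01  9.61000e-01 -1.18455e+02]
 [ 0.00000e+00  0.00000e+00  0.00000e+00  1.00000e+00]]
```

View pics/w1.png

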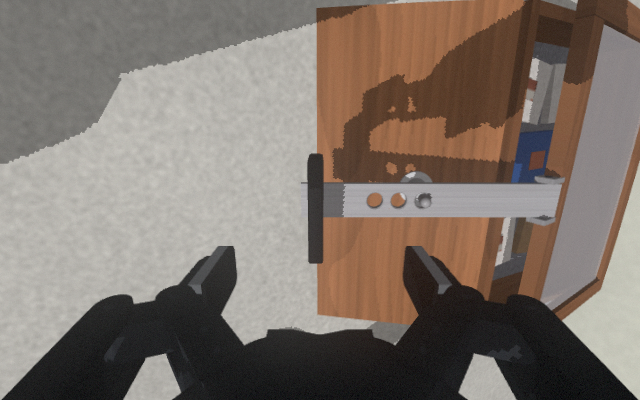

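The plate is seen edge-on at columns 308–323, rows 153–263. The holes are at (374,200), (398,200) and (423,200), and the bar lies level in the picture. I'll measure the plate and bar in tool coordinates.

```bash
python3 - <<'E'
from h import *;import pickle
s,c=pickle.load(open("w1.pkl","rb"));T=c["T_tool_cam"];z=c["depth"]
def back(uv,zz):
    n=cv2.undistortPoints(np.array(uv,float).reshape(-1,1,2),K(c),D(c)).reshape(-1,2)
    d=np.c_[n,np.ones(len(n))]
    P=(d*np.array(zz).reshape(-1,1))@T[:3,:3].T+T[:3,3];return P
m=(c["img"].max(2)<60);m[:145]=0;m[270:]=0;m[:,:303]=0;m[:,330:]=0
v,w=np.nonzero(m&(z>0));P=back(np.c_[w,v],z[v,w]);print(len(P),np.percentile(P,[3,50,97],axis=0).round(1))
uv=[(374,200),(398,200),(423,200)]
# bar surface points around
for a in[(345,200),(386,200),(450,200),(500,200),(350,186),(350,214),(500,188),(500,212)]:print(a,back([a],[z[a[1],a[0]]]).round(1))
E
```

```text
1238 [[-39.1  -8.6  89.6]
 [ 10.2  -2.6  90.9]
 [ 40.8   2.  102.8]]
(345, 200) [[ -2.3  23.6 131.4]]
(386, 200) [[ -2.   61.  130.4]]
(450, 200) [[ -2.  120.  130.1]]
(500, 200) [[ -2.1 167.3 130.6]]
(350, 186) [[ 10.8  27.8 131.8]]
(350, 214) [[-15.5  28.4 130.5]]
(500, 188) [[  9.5 164.7 129.6]]
(500, 212) [[-13.9 169.5 130.7]]
```

Request:
step_arm([
  [-0.001,-0.001,0.03,0,0,0,-0.4],
  [-0.002,-0.0025,0.06,0,0,0,-0.4],
  [-0.002,-0.0025,0.085,0,0,0,-0.4],
  [-0.002,-0.0025,0.099,0,0,0,-0.4],
  [-0.002,-0.0025,0.099,0,0,0,-0.4],
])

```text
clock: 2.65
position: [547.6, 72.1, 100.7]
orientation: [1.905, 2.127, 0.415]
force: [-0.2, -0.5, 0.4]
width: 59.9
finger_force: 0.0
```

Request:
step_arm([
  [0,0,0,0,0,0,1],
  [0,0,0,0,0,0,1],
  [0,0,0,0,0,0,1],
  [0,0,0,0,0,0,1],
  [0,0,0,0,0,0,1],
])

```text
clock: 3.28
position: [548.7, 73.8, 102.5]
orientation: [1.9, 2.128, 0.42]
force: [-4.3, -1.0, 5.1]
width: 11.1
finger_force: 61.2
```

```bash
python3 - <<'E'
from h import *;from bench import robot
s=robot.sense();g,sl=start();p,r=world(case,g,sl);print(delta(s,p,r),s["joints"].round(2),s["position"])
p0,r0=world(case,g,sl)
# relative motions in start tool frame
# effective seat offset: start config hole at seat with play
def cmd(d,t):
    g2,s2=grip(d,t);p2,r2=world(case,g2,s2);return np.r_[r0.inv().apply(p2-p0)/1000,(r0.inv()*r2).as_rotvec()].round(4)
for d,t in[(116,0),(116,8),(116,16),(116,25),(124,25),(132,25),(138,25),(146,25),(154,25),(160,25),(160,16),(160,8),(160,0)]:
    print(d,t,link(d,t)[0].round(1),round(link(d,t)[1],3),cmd(d,t))
E
```

```text
[ 0.004   0.0023  0.0014 -0.0006  0.0011 -0.0027] [ 0.29  0.31 -0.57  2.19  0.63  0.36 -0.67] [548.68610543  73.78560777 102.48755412]
116 0 [105.6 154.9] 0.426 [ 0.      0.0009  0.0043 -0.0359 -0.     -0.    ]
116 8 [105.2 152.1] 0.337 [-0.      0.0027 -0.0123  0.0533  0.      0.    ]
116 16 [104.6 146.6] 0.226 [ 0.      0.0064 -0.0306  0.1641 -0.     -0.    ]h.py:16: RuntimeWarning: invalid value encountered in sqrt
  P=S+t*u;v=P-H;L=np.hypot(*v);a=(260**2-d*d+L*L)/(2*L);h=np.sqrt(260**2-a*a)
  r = _umath_linalg.det(a, signature=signature)
Traceback (most recent call last):
  File "h.py", line 28, in world
    return Rz.apply(p)+np.r_[o,0],Rz*R.from_matrix(M)
                                     ~~~~~~~~~~~~~^^^
  File "scipy/spatial/transform/_rotation.pyx", line 1159, in scipy.spatial.transform._rotation.Rotation.from_matrix
numpy.linalg.LinAlgError: SVD did not converge
```

```bash
cat >>h.py <<'E'
w=np.array([-u[1]*-1,u[0]*-1]) # perpendicular to pin, toward the lid/up
def piv(h):return np.array([363-np.sqrt(260**2-(h-118)**2),h])
def te(h,s,d):
    P=piv(h)-d*np.array([np.cos(s),np.sin(s)])-S;return (P@u).round(1),(P@w).round(1)
def cmd(h,s,h0=151,s0=.39,up=29):
    f=lambda h,s:world(case,piv(h)-214*np.array([np.cos(s),np.sin(s)])+up*np.array([-np.sin(s),np.cos(s)]),s)
    p,r=f(h,s);p0,r0=f(h0,s0);return (r0.inv().apply(p-p0)*1).round(1),(r0.inv()*r).as_rotvec().round(3)
E
python3 - <<'E'
from h import *
print(w)
for h,s in[(151,.39),(151,.33),(150,.27),(149,.21),(149,.17),(149,.13),(149,.1)]:print(h,s,te(h,s,116),cmd(h,s))
# slide
print()
for h in(155,165,175,185,195,205,210,215,220):
    print(h,[(s,)+te(h,s,160) for s in (.2,.25,.3,.35,.4,.45,.5,.55,.6,.65,.71)])
E
```

```text
[0.8480481  0.52991926]
151 0.39 (np.float64(1.1), np.float64(-1.9)) (array([0., 0., 0.]), array([0., 0., 0.]))
151 0.33 (np.float64(7.9), np.float64(-0.5)) (array([  0. ,   2.5, -12.8]), array([ 0.06,  0.  , -0.  ]))
150 0.27 (np.float64(13.8), np.float64(0.6)) (array([  0. ,   5.2, -24.5]), array([ 0.12, -0.  , -0.  ]))
149 0.21 (np.float64(19.7), np.float64(2.2)) (array([  0. ,   8.7, -36. ]), array([ 0.18,  0.  , -0.  ]))
149 0.17 (np.float64(24.0), np.float64(3.8)) (array([  0. ,  11.8, -44.1]), array([ 0.22, -0.  , -0.  ]))
149 0.13 (np.float64(28.3), np.float64(5.7)) (array([  0. ,  15.2, -52.1]), array([ 0.26,  0.  , -0.  ]))
149 0.1 (np.float64(31.4), np.float64(7.2)) (array([  0.,  18., -58.]), array([ 0.29,  0.  , -0.  ]))

155 [(0.2, np.float64(40.9), np.float64(-34.8)), (0.25, np.float64(33.3), np.float64(-37.4)), (0.3, np.float64(25.6), np.float64(-39.7)), (0.35, np.float64(17.8), np.float64(-41.5)), (0.4, np.float64(10.0), np.float64(-43.0)), (0.45, np.float64(2.0), np.float64(-44.0)), (0.5, np.float64(-5.9), np.float64(-44.7)), (0.55, np.float64(-13.9), np.float64(-45
[... 3330 characters left out ...]
loat64(1.4)), (0.5, np.float64(36.4), np.float64(0.8)), (0.55, np.float64(28.4), np.float64(0.5)), (0.6, np.float64(20.4), np.float64(0.6)), (0.65, np.float64(12.4), np.float64(1.2)), (0.71, np.float64(2.9), np.float64(2.3))]
220 [(0.2, np.float64(86.3), np.float64(15.1)), (0.25, np.float64(78.8), np.float64(12.5)), (0.3, np.float64(71.1), np.float64(10.2)), (0.35, np.float64(63.3), np.float64(8.4)), (0.4, np.float64(55.5), np.float64(6.9)), (0.45, np.float64(47.5), np.float64(5.8)), (0.5, np.float64(39.6), np.float64(5.2)), (0.55, np.float64(31.6), np.float64(4.9)), (0.6, np.float64(23.6), np.float64(5.0)), (0.65, np.float64(15.6), np.float64(5.6)), (0.71, np.float64(6.1), np.float64(6.7))]
```

Request:
step_arm([
  [0,0.001,-0.0065,0.03,0,0,1],
  [0,0.0025,-0.0128,0.06,0,0,1],
  [0,0.004,-0.0185,0.09,0,0,1],
  [0,0.0052,-0.0245,0.12,0,0,1],
  [0,0.0069,-0.0303,0.15,0,0,1],
])

```text
clock: 3.9
position: [543.1, 73.1, 132.3]
orientation: [1.98, 2.218, 0.264]
force: [0.4, -0.9, -2.5]
width: 10.7
finger_force: 60.1
```

```bash
python3 - <<'E'
from h import *
for h,s in [(149,.21),(149,.17)]:print(cmd(h,s,149.5,.24))
E
```

```text
(array([-0. ,  1. , -5.9]), array([ 0.03,  0.  , -0.  ]))
(array([  0. ,   2.8, -14.4]), array([ 0.07, -0.  , -0.  ]))
```

Forces are small. I'll finish the unhook, then check.

Request:
step_arm([
  [0,0.001,-0.006,0.03,0,0,1],
  [0,0.002,-0.0102,0.05,0,0,1],
  [0,0.0028,-0.0144,0.07,0,0,1],
  [0,0.0028,-0.0144,0.07,0,0,1],
])

```text
clock: 4.4
position: [542.6, 73.1, 147.1]
orientation: [2.015, 2.256, 0.19]
force: [-0.8, -1.9, -2.5]
width: 11.3
finger_force: 60.2
```

```bash
python3 - <<'E'
from h import *;from bench import robot
c=robot.camera("scene");s=robot.sense();print(s["joints"].round(2))
cv2.imwrite("pics/s2.png",cv2.resize(c["img"][150:260,260:420],None,fx=4,fy=4,interpolation=cv2.INTER_CUBIC))
pts=[(154,.18),(160,.21),(166,.24),(172,.27),(178,.30)]
for q in pts:print(q,te(*q,138),te(*q,160),cmd(*q,149,.17))
for q in [(185,.34),(192,.38),(199,.42),(206,.46),(213,.5)]:print(q,te(*q,160),cmd(*q,178,.3))
for q in [(213,.55),(213,.6),(213,.64),(213,.68),(213,.71)]:print(q,te(*q,160),cmd(*q,213,.5))
E
```

```text
[ 0.43  0.33 -0.72  2.03  0.36  0.73 -0.39]
(154, 0.18) (np.float64(34.9), np.float64(-13.9)) (np.float64(43.1), np.float64(-34.3)) (array([-0. ,  1.1, -2.7]), array([-0.01,  0.  ,  0.  ]))
(160, 0.21) (np.float64(35.7), np.float64(-11.4)) (np.float64(43.2), np.float64(-32.1)) (array([-0. ,  2.2, -2. ]), array([-0.04,  0.  , -0.  ]))
(166, 0.24) (np.float64(36.3), np.float64(-8.7)) (np.float64(43.2), np.float64(-29.5)) (array([-0. ,  3.5, -1.3]), array([-0.07,  0.  ,  0.  ]))
(172, 0.27) (np.float64(36.8), np.float64(-5.7)) (np.float64(43.1), np.float64(-26.8)) (array([-0. ,  5.2, -0.5]), array([-0.1, -0. ,  0. ]))
(178, 0.3) (np.float64(37.2), np.float64(-2.5)) (np.float64(42.8), np.float64(-23.8)) (array([-0. ,  7.3,  0.3]), array([-0.13, -0.  ,  0.  ]))
(185, 0.34) (np.float64(41.6), np.float64(-20.1)) (array([0. , 2.5, 2.4]), array([-0.04, -0.  ,  0.  ]))
(192, 0.38) (np.float64(40.2), np.float64(-15.9)) (array([-0. ,  5.6,  4.9]), array([-0.08,  0.  ,  0.  ]))
(199, 0.42) (np.float64(38.7), np.float64(-11.4)) (array([-0. ,  9.2,  7.6]), array([-0.12,  0.  ,  0.  ]))
(206, 0.46) (np.float64(37.0), np.float64(-6.4)) (array([ 0. , 13.4, 10.3]), array([-0.16, -0.  ,  0.  ]))
(213, 0.5) (np.float64(35.1), np.float64(-1.0)) (array([-0. , 18.1, 13. ]), array([-0.2,  0. ,  0. ]))
(213, 0.55) (np.float64(27.1), np.float64(-1.2)) (array([ 0. , -1.5, 10.7]), array([-0.05,  0.  , -0.  ]))
(213, 0.6) (np.float64(19.1), np.float64(-1.1)) (array([ 0. , -2.4, 21.5]), array([-0.1, -0. , -0. ]))
(213, 0.64) (np.float64(12.8), np.float64(-0.7)) (array([-0. , -2.8, 30.2]), array([-0.14, -0.  ,  0.  ]))
(213, 0.68) (np.float64(6.4), np.float64(-0.1)) (array([ 0. , -2.8, 38.9]), array([-0.18,  0.  , -0.  ]))
(213, 0.71) (np.float64(1.6), np.float64(0.6)) (array([ 0. , -2.6, 45.4]), array([-0.21,  0.  , -0.  ]))
```

View pics/s2.png

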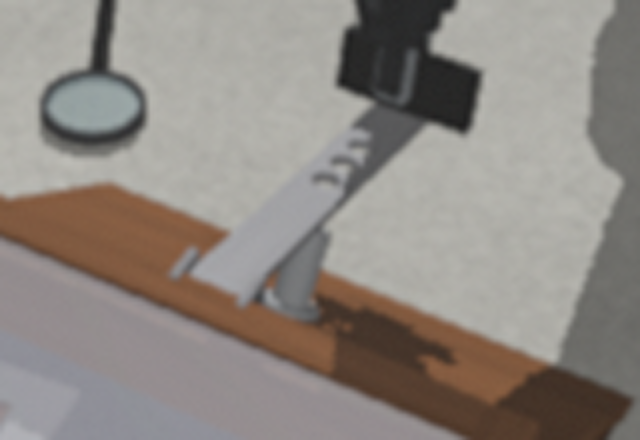

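The stay's holes are now clear above the pin, which stands free at crop (310,260). The plate is held. Now I raise the lid.

Request:
step_arm([
  [0,0.0011,-0.0027,-0.01,0,0,1],
  [0,0.0022,-0.002,-0.04,0,0,1],
  [0,0.0035,-0.0013,-0.07,0,0,1],
  [0,0.0052,-0.0005,-0.1,0,0,1],
  [0,0.0073,0.0003,-0.13,0,0,1],
])

```text
clock: 5.08
position: [548.3, 73.7, 147.1]
orientation: [1.95, 2.183, 0.326]
force: [-0.6, -0.9, -3.9]
width: 10.8
finger_force: 59.9
```

```bash
python3 - <<'E'
from h import *;from bench import robot
c=robot.camera("wrist");s=robot.sense();T=c["T_tool_cam"];z=c["depth"];print(s["joints"].round(2),s["torque"].round(2))
cv2.imwrite("pics/w3.png",c["img"])
r=R.from_rotvec(s["orientation"]);Ry=R.from_euler('z',-case[1])
for uv in [(345,200),(386,200),(440,200),(480,200),(500,200)]:
    n=cv2.undistortPoints(np.array(uv,float).reshape(1,1,2),K(c),D(c)).ravel()
    P=T[:3,:3]@(np.r_[n,1]*z[uv[1],uv[0]])+T[:3,3];W=r.apply(P)+s["position"]
    print(uv,P.round(1),Ry.apply(W-np.r_[case[0],0]).round(1))
E
```

```text
[ 0.42  0.27 -0.71  2.1   0.41  0.56 -0.45] [-0.33  1.1   0.2 ]
(345, 200) [ -4.9  24.3 140.4] [-44.7  -9.   20. ]
(386, 200) [ -1.9  60.8 130.2] [-12.8  -6.1  40.5]
(440, 200) [14.2 85.8 74.6] [ -5.1   9.9 101. ]
(480, 200) [  3.8 136.2 110.3] [53.4 -0.6 81.6]
(500, 200) [  4.8 151.2 106.7] [66.7  0.3 89.4]
```

View pics/w3.png

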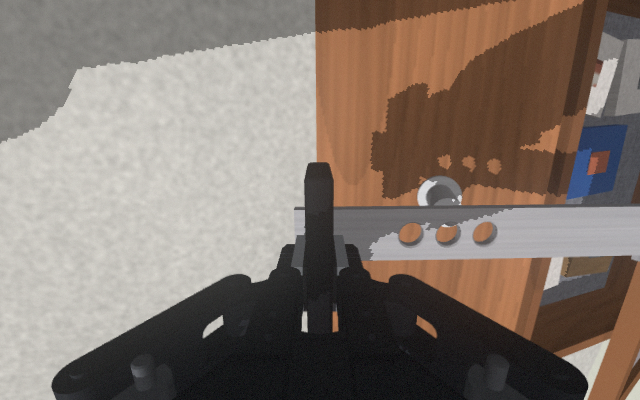

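The lid is rising and the grip is holding. The bar's centre is at row ~233 with holes at columns 410/447/485, and the pin tip is at about (440,195). I'll check that the bar is in line with the pin sideways.

```bash
cat >look.py <<'E'
from h import *;from bench import robot
s=robot.sense();c=robot.camera("wrist");T=c["T_tool_cam"]
r=R.from_rotvec(s["orientation"]);Ry=R.from_euler('z',-case[1])
def lift(w,v):
    n=cv2.undistortPoints(np.c_[w,v].astype(float).reshape(-1,1,2),K(c),D(c)).reshape(-1,2)
    P=(np.c_[n,np.ones(len(n))]*c["depth"][v,w][:,None])@T[:3,:3].T+T[:3,3]
    return P,Ry.apply(r.apply(P)+s["position"]-np.r_[case[0],0])
v,w=np.mgrid[140:300,345:640];v,w=v.ravel(),w.ravel()
k=c["depth"][v,w]>0;v,w=v[k],w[k];P,L=lift(w,v)
im=c["img"][v,w].astype(int);grey=(im.max(1)-im.min(1)<25)
E
cat look.py - >l1.py <<'E'
b=grey&(P[:,2]<45)&(P[:,2]>10)
for lo in range(30,170,20):
    q=b&(P[:,1]>lo)&(P[:,1]<lo+20)
    if q.sum()>20:print(lo,q.sum(),"tool",np.median(P[q],0).round(1),"case y range",np.percentile(L[q,1],[2,98]).round(1),L[q].mean(0).round(1))
p=grey&(abs(L[:,0])<25)&(L[:,2]>100)&(L[:,2]<124)&(P[:,2]>50)
print("pin",p.sum(),np.percentile(L[p],[3,50,97],axis=0).round(1)); t=p&(L[:,2]>112);print(L[t].mean(0),t.sum(),np.median(w[t]),np.median(v[t]))
E
python3 l1.py
```

```text
30 1746 tool [ 7.  39.4 33.4] case y range [-14.1  17.1] [-61.5   2.5 126.7]
50 1539 tool [ 6.7 61.  33.6] case y range [-14.4  17.2] [-41.1   2.2 132.6]
70 1531 tool [ 6.5 81.7 33.8] case y range [-14.3  17.2] [-21.7   2.2 138.2]
90 1469 tool [  7.  102.4  34. ] case y range [-13.9  17.3] [ -2.3   2.5 144. ]
110 1715 tool [  7.3 120.   34. ] case y range [-13.9  17.3] [ 15.7   2.5 149.7]
130 1684 tool [  7.1 139.9  34.1] case y range [-14.1  17.3] [ 34.8   2.5 155.4]
150 1627 tool [  7.5 159.7  34.3] case y range [-13.7  17.4] [ 53.9   2.8 161.1]
pin 207 [[-10.9  -9.1 100.4]
 [ -1.3   8.9 104.3]
 [  5.7  12.1 119.3]]
[ -9.86724799  -1.44361668 118.16996537] 29 450.0 224.0
```

Bar and pin are aligned sideways, both at y ≈ 1.5. I keep raising.

Request:
step_arm([
  [0,0.0025,0.0024,-0.04,0,0,1],
  [0,0.0056,0.0049,-0.08,0,0,1],
  [0,0.0092,0.0076,-0.12,0,0,1],
  [0,0.0134,0.0103,-0.16,0,0,1],
  [0,0.0181,0.013,-0.2,0,0,1],
])

```text
clock: 5.8
position: [568.4, 76.2, 139.3]
orientation: [1.843, 2.062, 0.521]
force: [-4.3, -1.8, -2.3]
width: 11.2
finger_force: 60.5
```

```bash
cat look.py - >l2.py <<'E'
print(s["joints"].round(2),s["force"].round(1),s["torque"].round(2))
b=grey&(P[:,2]<50)&(P[:,2]>10)&(abs(P[:,0]-7)<10)
f=np.polyfit(L[b,0],L[b,2],1);sl=np.arctan(f[0]);print("slope",sl)
# bar mid line, hole rays: holes are bar-row pixels lying far below the surface
mid=f[1]-3/np.cos(sl)
hh=np.zeros((400,640),np.uint8)
gap=(P[:,2]>50)&(abs(v-np.median(v[b]))<22);hh[v[gap],w[gap]]=1
n,l,st,ce=cv2.connectedComponentsWithStats(hh)
for i in range(1,n):
    if 60<st[i,4]<900:
        q=cv2.undistortPoints(ce[i].reshape(1,1,2),K(c),D(c)).ravel()
        C=Ry.apply(r.apply(T[:3,3])+s["position"]-np.r_[case[0],0]);d=Ry.apply(r.apply(T[:3,:3]@np.r_[q,1]))
        k=(f[0]*C[0]+mid-C[2])/(d[2]-f[0]*d[0]);X=C+k*d;e=X[[0,2]]-S
        print(st[i],ce[i].round(0),X.round(1),"t,e",(e@u).round(1),(e@w_).round(1))
cv2.imwrite("pics/w4.png",c["img"])
E
sed -i 's/^from h import \*;from bench/from h import *;w_=w\nfrom bench/' look.py; cat look.py <(sed -n '/^print(s\["joints/,$p' l2.py) > l3.py; python3 l3.py
python3 - <<'E'
from bench import robot
import cv2
cv2.imwrite("pics/s4.png",cv2.resize(robot.camera("scene")["img"][140:260,250:410],None,fx=4,fy=4,interpolation=cv2.INTER_CUBIC))
E
```

```text
[ 0.29  0.24 -0.56  2.2   0.67  0.3  -0.71] [-4.3 -1.8 -2.3] [-0.6   1.65  0.08]
slope 0.49007574426220557
[400 223  21  20 322] [410. 233.] [-25.    1.5 133.3] t,e 35.5 -7.3
[437 223  21  20 320] [447. 232.] [ -5.6   1.5 143.6] t,e 34.0 14.6
[474 223  20  19 296] [484. 232.] [ 13.8   1.4 154. ] t,e 32.5 36.6
```

View pics/w4.png

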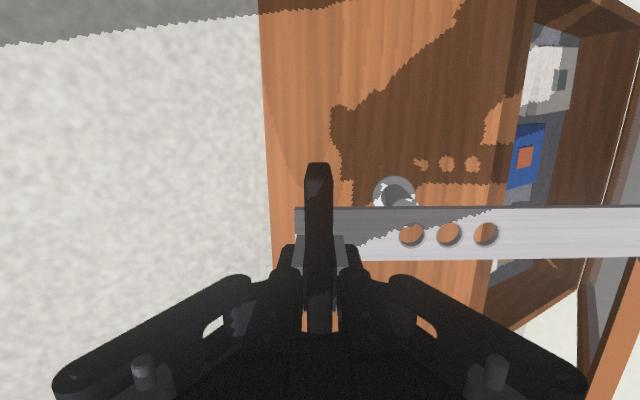

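The hole row is at (410/447/484, 233) and the post ring at about (394,193). I'll measure the pin itself from the same depth data.

```bash
cat look.py - >l4.py <<'E'
k=grey&(v<207)&(v>170)&(w>365)&(w<430)&(L[:,2]>80)
t=(L[:,[0,2]]-S)@u;e=(L[:,[0,2]]-S)@w_
h,_=np.histogram(t[k],bins=np.arange(-30,20,2));print(h)
for lo,hi in((-12,-8),(-8,-3),(-3,3),(3,9),(9,16)):
    q=k&(t>lo)&(t<hi)
    if q.sum()>5:print(lo,hi,q.sum(),"e",np.percentile(e[q],[3,50,97]).round(1),"y",np.percentile(L[q,1],[3,50,97]).round(1))
    if q.sum()>60:
        pts=np.c_[e[q],L[q,1]].astype(np.float32);print(cv2.minEnclosingCircle(pts))
E
python3 l4.py
```

```text
[  7   9  14  14  20  26  16  25  21  21  24  17  25 108  60   0   0   0
   0   0   0   0   0   0]
-12 -8 45 e [-12.4  -7.6   2.2] y [ 4.5 10.3 12.2]
-8 -3 67 e [-11.8  -5.4   3.9] y [ 6.2 10.2 12.2]
((-3.8203070163726807, 6.821292400360107), 8.52943229675293)
-3 3 143 e [-9.8 -2.2  5.3] y [ 6.7  8.7 11.9]
((-2.4141368865966797, 7.632287502288818), 8.753557205200195)
```

```bash
cat >>l4.py <<'E'
from scipy.optimize import least_squares
q=k&(t<-6);f=least_squares(lambda x:np.hypot(e[q]-x[0],L[q,1]-x[1])-11,[-2,1],loss='soft_l1');print("axis e,y",f.x,abs(f.fun).mean())
for a in[(211,.5),(213.5,.52),(213.5,.56)]:print(a,te(*a,160),cmd(*a,209,.49))
E
python3 l4.py|tail -4
```

```text
axis e,y [-1.91593259  1.27616084] 0.14113925117106194
(211, 0.5) (np.float64(33.9), np.float64(-2.7)) (array([0. , 1.3, 0.7]), array([-0.01,  0.  , -0.  ]))
(213.5, 0.52) (np.float64(32.3), np.float64(-0.7)) (array([0. , 2.7, 3.3]), array([-0.03,  0.  , -0.  ]))
(213.5, 0.56) (np.float64(25.9), np.float64(-0.8)) (array([ 0. ,  1.7, 11.9]), array([-0.07,  0.  , -0.  ]))
```

Request:
step_arm([
  [0,0.0015,0.001,-0.01,0,0,1],
  [0,0.0035,0.003,-0.03,0,0,1],
  [0,0.0038,0.006,-0.045,0,0,1],
  [0,0.0035,0.009,-0.06,0,0,1],
  [0,0.0035,0.009,-0.06,0,0,1],
])

```text
clock: 6.62
position: [577.6, 77.2, 134.6]
orientation: [1.807, 2.023, 0.579]
force: [-6.5, -0.5, -1.2]
width: 11.6
finger_force: 60.8
```

```bash
python3 l3.py; python3 l4.py|sed -n '/axis/p'
```

```text
[ 0.16  0.24 -0.42  2.23  0.87  0.21 -0.93] [-6.5 -0.5 -1.2] [-0.39  1.3   0.12]
slope 0.5599911212620856
[401 223  21  20 318] [411. 233.] [-15.5   1.5 133.2] t,e 30.5 0.7
[438 223  21  20 323] [448. 233.] [  3.1   1.5 144.9] t,e 30.5 22.7
[475 223  21  20 308] [485. 233.] [ 21.7   1.4 156.6] t,e 30.6 44.7
axis e,y [-2.01423295  1.23391067] 0.13478491678650775
```

```bash
python3 - <<'E'
from h import *
h0=216.5
print(te(h0,.56,160))
for a in[(215,.58),(214,.605),(213.5,.63),(213.5,.65),(213.5,.67)]:print(a,te(*a,160),cmd(*a,h0,.56))
E
```

```text
(np.float64(27.8), np.float64(1.8))
(215, 0.58) (np.float64(23.6), np.float64(0.5)) (array([ 0. , -2. ,  5.2]), array([-0.02,  0.  , -0.  ]))
(214, 0.605) (np.float64(19.0), np.float64(-0.2)) (array([ 0. , -3.5, 11.2]), array([-0.045, -0.   ,  0.   ]))
(213.5, 0.63) (np.float64(14.7), np.float64(-0.4)) (array([-0. , -4.5, 17. ]), array([-0.07,  0.  ,  0.  ]))
(213.5, 0.65) (np.float64(11.5), np.float64(-0.1)) (array([ 0. , -4.9, 21.3]), array([-0.09,  0.  ,  0.  ]))
(213.5, 0.67) (np.float64(8.3), np.float64(0.2)) (array([ 0. , -5.2, 25.6]), array([-0.11,  0.  , -0.  ]))
```

Request:
step_arm([
  [0,-0.0025,0.005,-0.02,0,0,1],
  [0,-0.004,0.0095,-0.038,0,0,1],
  [0,-0.004,0.0095,-0.038,0,0,1],
  [0,-0.004,0.0095,-0.038,0,0,1],
])

```text
clock: 7.22
position: [580.4, 77.6, 125.4]
orientation: [1.784, 1.997, 0.616]
force: [-5.1, -2.1, -1.1]
width: 10.9
finger_force: 60.8
```

```bash
python3 l3.py; python3 l4.py|sed -n '/axis/p'
```

```text
[-0.05  0.24 -0.21  2.26  1.18  0.13 -1.26] [-5.1 -2.1 -1.1] [-0.5   1.02  0.06]
slope 0.600269252503734
[401 223  21  20 270] [412. 234.] [-12.    1.1 126.9] t,e 23.2 0.3
[438 223  21  20 323] [448. 233.] [  5.6   1.4 138.9] t,e 24.1 21.6
[475 223  21  20 307] [485. 233.] [ 23.7   1.4 151.4] t,e 25.0 43.6
axis e,y [-2.00471365  1.21585209] 0.15499706553720521
```

Request:
step_arm([
  [0,-0.0015,0.003,-0.01,0,0,1],
  [0,-0.002,0.005,-0.02,0,0,1],
  [0,-0.0025,0.0075,-0.03,0,0,1],
  [0,-0.0025,0.0075,-0.03,0,0,1],
  [0,-0.0025,0.0075,-0.03,0,0,1],
])

```text
clock: 7.95
position: [582.9, 77.9, 118.0]
orientation: [1.767, 1.977, 0.644]
force: [-4.4, -2.3, 0.2]
width: 11.1
finger_force: 60.9
```

```bash
python3 l3.py; python3 l4.py|sed -n '/axis/p'
```

```text
[-0.14  0.26 -0.11  2.28  1.76  0.1  -1.85] [-4.4 -2.3  0.2] [-0.62  0.86 -0.06]
slope 0.6328178564014766
[438 223  21  20 324] [448. 233.] [  7.6   1.4 134.1] t,e 18.9 20.9
[475 223  21  20 308] [485. 233.] [ 25.4   1.4 147.2] t,e 20.6 42.9
[401 224  21  19 183] [414. 234.] [ -8.7   0.7 122.1] t,e 17.4 0.6
axis e,y [-2.06826355  1.20227199] 0.1610822546453951
```

```bash
python3 - <<'E'
from h import *
h0=214.8
print(te(h0,.633,160))
for a in[(214,.65),(213.5,.665),(213.2,.68),(213,.695),(212.5,.71)]:print(a,te(*a,160),cmd(*a,h0,.633))
E
```

```text
(np.float64(15.0), np.float64(0.8))
(214, 0.65) (np.float64(11.8), np.float64(0.3)) (array([-0. , -1.3,  4.1]), array([-0.017,  0.   ,  0.   ]))
(213.5, 0.665) (np.float64(9.1), np.float64(0.1)) (array([ 0. , -2.2,  7.6]), array([-0.032,  0.   ,  0.   ]))
(213.2, 0.68) (np.float64(6.5), np.float64(0.1)) (array([ 0. , -2.9, 11. ]), array([-0.047,  0.   , -0.   ]))
(213, 0.695) (np.float64(4.0), np.float64(0.3)) (array([ 0. , -3.4, 14.4]), array([-0.062,  0.   , -0.   ]))
(212.5, 0.71) (np.float64(1.3), np.float64(0.2)) (array([-0. , -4.2, 17.9]), array([-0.077,  0.   , -0.   ]))
```

Request:
step_arm([
  [0,-0.0007,0.002,-0.008,0,0,1],
  [0,-0.0013,0.004,-0.017,0,0,1],
  [0,-0.0018,0.006,-0.025,0,0,1],
  [0,-0.0022,0.0076,-0.032,0,0,1],
  [0,-0.0022,0.0076,-0.032,0,0,1],
])

```text
clock: 8.68
position: [585.7, 78.2, 110.6]
orientation: [1.749, 1.956, 0.672]
force: [-4.0, -1.9, -0.1]
width: 11.3
finger_force: 60.9
```

```bash
python3 l3.py; python3 l4.py|sed -n '/axis/p'
```

```text
[ 0.06  0.29 -0.32  2.29  2.07  0.18 -2.13] [-4.  -1.9 -0.1] [-0.49  0.77 -0.01]
slope 0.6636869726453667
[438 223  21  20 325] [448. 233.] [  9.8   1.4 129.4] t,e 13.8 20.2
[475 223  21  20 308] [485. 233.] [ 27.2   1.4 143. ] t,e 16.1 42.1
axis e,y [-1.9583423   1.17496406] 0.16569298268062665
```

The hole is now around the pin, centred to about 0.2 mm, with no contact force. I continue down.

Request:
step_arm([
  [0,-0.0005,0.0025,-0.011,0,0,1],
  [0,-0.001,0.005,-0.022,0,0,1],
  [0,-0.0015,0.0075,-0.034,0,0,1],
  [0,-0.002,0.0103,-0.045,0,0,1],
  [0,-0.002,0.0103,-0.045,0,0,1],
])

```text
clock: 9.4
position: [589.6, 78.7, 100.4]
orientation: [1.722, 1.927, 0.708]
force: [-3.8, -2.8, 0.2]
width: 11.2
finger_force: 61.0
```

```bash
python3 l3.py; python3 l4.py|sed -n '/axis/p'
```

```text
[ 0.2   0.35 -0.47  2.3   2.28  0.27 -2.31] [-3.8 -2.8  0.2] [-0.55  0.87 -0.05]
slope 0.7034076095649063
[438 223  21  20 324] [448. 233.] [ 12.5   1.6 122.9] t,e 6.9 19.1
[475 223  21  20 306] [485. 233.] [ 29.4   1.4 137.2] t,e 10.0 40.9
axis e,y [-2.18703208  1.23747789] 0.16659781765460835
```

Request:
step_arm([
  [0,-0.0003,0.0012,-0.005,0,0,1],
  [0,-0.0005,0.0025,-0.01,0,0,1],
  [0,-0.0005,0.0025,-0.01,0,0,1],
])

```text
clock: 9.88
position: [590.4, 78.8, 99.1]
orientation: [1.715, 1.919, 0.717]
force: [-14.0, -4.4, 11.3]
width: 11.0
finger_force: 63.4
```

```bash
python3 l3.py
```

```text
[ 0.22  0.36 -0.49  2.3   2.32  0.29 -2.33] [-14.   -4.4  11.3] [-0.53  0.96 -0.2 ]
slope 0.7094128255778351
[438 223  21  20 323] [448. 233.] [ 13.1   1.7 122.3] t,e 6.0 19.3
[475 223  20  20 302] [485. 233.] [ 29.8   1.6 136.6] t,e 9.3 41.0
```

The stay has seated: there is contact force and the slope is 0.71. I'll release gently.

Request:
step_arm([
  [0,0,0,0,0,0,0.2],
  [0,0,0,0,0,0,0.2],
  [0,0,0,0,0,0,0],
  [0,0,0,0,0,0,0],
  [0,0,0,0,0,0,0],
])

```text
clock: 10.55
position: [591.0, 79.0, 98.3]
orientation: [1.715, 1.92, 0.717]
force: [-0.7, 0.8, 0.2]
width: 42.8
finger_force: 0.0
```

```bash
python3 l3.py;python3 - <<'E'
from bench import robot
import cv2
a=cv2.imread("pics/w4.png")
b=cv2.resize(robot.camera("scene")["img"][150:250,250:410],None,fx=4,fy=4,interpolation=cv2.INTER_CUBIC)
cv2.imwrite("pics/rel.png",cv2.resize(cv2.vconcat([a,b]),(480,600)))
E
```

```text
[ 0.22  0.36 -0.49  2.3   2.32  0.3  -2.34] [-0.7  0.8  0.2] [-0.06  0.7   0.01]
slope 0.6923558124162121
[434 224  22  20 329] [444. 234.] [ 10.7   1.8 120.9] t,e 6.1 16.4
[471 224  21  20 307] [481. 233.] [ 27.6   1.6 134.9] t,e 9.1 38.2
```

View pics/rel.png

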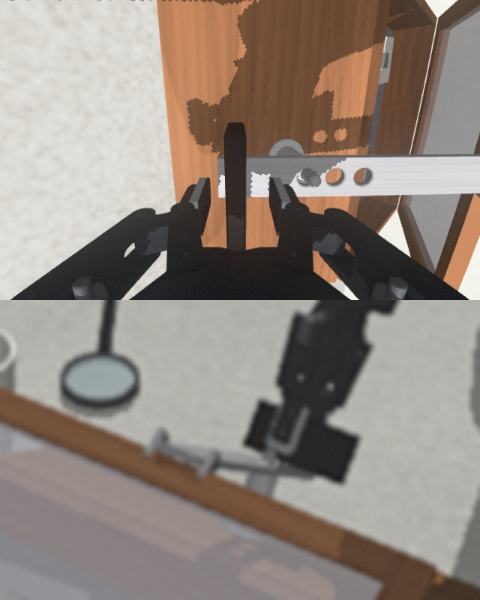

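The last hole is on the pin and the lid is resting on it. The slope of 0.692 suggests it is about 2 mm short of fully down, because of friction. I'll regrip at the shifted plate and press down.

Request:
step_arm([
  [0,-0.003,0,0,0,0,0],
  [0,-0.003,0,0,0,0,1],
  [0,-0.003,0,0,0,0,1],
  [0,-0.003,0,0,0,0,1],
  [0,-0.003,0.001,0,0,0,1],
])

```text
clock: 11.28
position: [589.7, 78.7, 96.4]
orientation: [1.713, 1.919, 0.718]
force: [-9.5, -1.7, 13.6]
width: 11.1
finger_force: 62.1
```

```bash
python3 l3.py
```

```text
[ 0.22  0.37 -0.5   2.3   2.33  0.3  -2.34] [-9.5 -1.7 13.6] [-0.29  0.53  0.11]
slope 0.7029882407248458
[438 224  21  20 324] [448. 234.] [ 11.5   1.6 120.4] t,e 5.3 16.9
[475 224  21  20 305] [485. 233.] [ 28.4   1.5 134.7] t,e 8.5 38.7
```

Request:
step_arm([
  [0,0,0.0015,-0.006,0,0,1],
  [0,0,0.0025,-0.01,0,0,1],
  [0,0,0.0025,-0.01,0,0,1],
])

```text
clock: 11.7
position: [590.1, 78.8, 95.8]
orientation: [1.705, 1.911, 0.726]
force: [-20.1, -4.2, 31.0]
width: 10.8
finger_force: 64.9
```

```bash
python3 l3.py
```

```text
[ 0.24  0.37 -0.52  2.31  2.36  0.33 -2.37] [-20.1  -4.2  31. ] [-0.49  0.88 -0.11]
slope 0.7065043062234861
[438 224  21  20 320] [448. 233.] [ 11.9   1.7 120.2] t,e 4.9 17.1
[474 224  21  19 295] [484. 233.] [ 28.5   1.5 134.4] t,e 8.2 38.7
```

Pressing to about 37 N no longer moves it, so it is on the shoulder. I'll ease off, open and check.

Request:
step_arm([
  [0,0,-0.0015,0.005,0,0,1],
  [0,0,-0.0015,0.005,0,0,0.3],
  [0,0,-0.0015,0.005,0,0,0.1],
  [0,0,-0.0015,0.005,0,0,0],
  [0,0,-0.0015,0.005,0,0,0],
])

```text
clock: 12.38
position: [589.8, 78.8, 94.4]
orientation: [1.713, 1.917, 0.721]
force: [-0.1, 0.2, 0.3]
width: 42.7
finger_force: 0.0
```

```bash
python3 l3.py
```

```text
[ 0.23  0.37 -0.51  2.3   2.35  0.31 -2.36] [-0.1  0.2  0.3] [-0.07  0.67  0.04]
slope 0.6936487515787906
[441 225  21  20 328] [451. 235.] [ 10.7   1.8 120.7] t,e 5.9 16.4
[478 225  21  20 301] [488. 234.] [ 27.7   1.6 134.8] t,e 8.9 38.3
```

```bash
for i in 1 2 3 4; do python3 l3.py | sed -n 2,3p; python3 -c "
from bench import robot;s=robot.sense();print(s['position'].round(2),s['orientation'].round(4))"; done; python3 l4.py
```

```text
slope 0.6938215352548163
[441 225  21  20 323] [451. 235.] [ 10.8   1.8 120.7] t,e 5.9 16.4
[589.94  78.77  94.58] [1.7126 1.9164 0.7213]
slope 0.6937091229804045
[441 225  21  20 324] [451. 235.] [ 10.8   1.8 120.7] t,e 5.9 16.4
[589.95  78.78  94.64] [1.7124 1.9164 0.7213]
slope 0.6939501128766505
[440 225  22  20 324] [451. 235.] [ 10.8   1.8 120.7] t,e 5.9 16.4
[589.96  78.77  94.68] [1.7123 1.9164 0.7213]
slope 0.6934630079407124
[440 225  22  20 324] [451. 234.] [ 10.8   1.8 120.7] t,e 5.9 16.4
[589.98  78.8   94.75] [1.7123 1.9163 0.7214]
[12 12 15 18 10  5  0  0  0  0  0  0  0  0  0  0  0  0  0  0  0  0  0  0]
axis e,y [-2.27449955  1.21850169] 0.16554791273421007
(211, 0.5) (np.float64(33.9), np.float64(-2.7)) (array([0. , 1.3, 0.7]), array([-0.01,  0.  , -0.  ]))
(213.5, 0.52) (np.float64(32.3), np.float64(-0.7)) (array([0. , 2.7, 3.3]), array([-0.03,  0.  , -0.  ]))
(213.5, 0.56) (np.float64(25.9), np.float64(-0.8)) (array([ 0. ,  1.7, 11.9]), array([-0.07,  0.  , -0.  ]))
```

The released bar settles about 1.5 mm up, mainly because I backed off while still gripping. I'll press once more and open without backing off.

Request:
step_arm([
  [0,0,0,0,0,0,1],
  [0,0,0,0,0,0,1],
  [0,0,0,0,0,0,1],
  [0,0,0.001,-0.004,0,0,1],
  [0,0,0.0015,-0.006,0,0,1],
])

```text
clock: 13.3
position: [591.0, 78.9, 94.8]
orientation: [1.706, 1.911, 0.727]
force: [-9.9, -2.8, 16.7]
width: 11.3
finger_force: 62.0
```

```bash
python3 l3.py
```

```text
[ 0.24  0.38 -0.52  2.3   2.37  0.33 -2.37] [-9.9 -2.8 16.7] [-0.42  1.13 -0.03]
slope 0.7046432014707921
[438 225  22  20 325] [449. 234.] [ 11.7   1.6 120.3] t,e 5.1 17.0
[476 225  20  19 293] [485. 234.] [ 28.4   1.5 134.6] t,e 8.3 38.7
```

Request:
step_arm([
  [0,0,0,0,0,0,0.2],
  [0,0,0,0,0,0,0],
  [0,0,0,0,0,0,0],
  [0,0,0,0,0,0,0],
])

```text
clock: 13.85
position: [590.9, 78.9, 93.5]
orientation: [1.709, 1.912, 0.726]
force: [-0.4, 0.6, -0.3]
width: 42.8
finger_force: 0.0
```

```bash
python3 l3.py
```

```text
[ 0.24  0.38 -0.52  2.3   2.37  0.33 -2.37] [-0.4  0.6 -0.3] [-0.02  0.7   0.02]
slope 0.694855790349403
[479 225  20  20 298] [488. 235.] [ 27.8   1.6 134.8] t,e 8.9 38.3
[441 226  21  20 325] [451. 235.] [ 10.8   1.8 120.6] t,e 5.8 16.3
```

It returns to the same rest each time, so that is its natural seat. I retreat straight back along the fingers.

Request:
step_arm([
  [0,0.0,-0.02,0,0,0,0],
  [0,0,-0.045,0,0,0,0],
  [0,0,-0.075,0,0,0,0],
  [0,0,-0.11,0,0,0,0],
  [0,0,-0.13,0,0,0,0],
])

```text
clock: 14.52
position: [510.9, 68.4, 184.1]
orientation: [1.709, 1.911, 0.72]
force: [0.1, 0.4, 0.8]
width: 42.9
finger_force: 0.0
```

```bash
python3 - <<'E'
from h import *;from bench import robot
s=robot.sense();c=robot.camera("wrist");T=c["T_tool_cam"];print(s["position"],s["joints"].round(2))
b=robot.camera("scene")
cv2.imwrite("pics/fin.png",cv2.vconcat([c["img"][60:340],cv2.resize(b["img"][140:260,230:420],(640,320))]))
r=R.from_rotvec(s["orientation"]);Ry=R.from_euler('z',-case[1])
v,w2=np.mgrid[120:300:2,250:640:2];v,w2=v.ravel(),w2.ravel();k=c["depth"][v,w2]>0;v,w2=v[k],w2[k]
n=cv2.undistortPoints(np.c_[w2,v].astype(float).reshape(-1,1,2),K(c),D(c)).reshape(-1,2)
P=(np.c_[n,np.ones(len(n))]*c["depth"][v,w2][:,None])@T[:3,:3].T+T[:3,3];L=Ry.apply(r.apply(P)+s["position"]-np.r_[case[0],0])
im=c["img"][v,w2].astype(int);g=(im.max(1)-im.min(1)<25)&(im.min(1)>60)&(abs(L[:,1]-1.6)<12)&(L[:,0]>-35)&(L[:,0]<100)&(abs(L[:,2]-(111+.83*L[:,0]))<25)
x,z=L[g,0],L[g,2]
for _ in range(4):
    f=np.polyfit(x,z,1);k=abs(np.polyval(f,x)-z)<3;x,z=x[k],z[k]
print(len(x),"slope",np.arctan(f[0]),f,"z at x=-2.6",np.polyval(f,-2.6))
E
```

```text
[510.88961056  68.41285772 184.06777545] [ 0.12 -0.01 -0.4   2.44  1.63  0.1  -1.75]
948 slope 0.708354245364188 [  0.85667108 114.37983099] z at x=-2.6 112.15248616858088
```

View pics/fin.png

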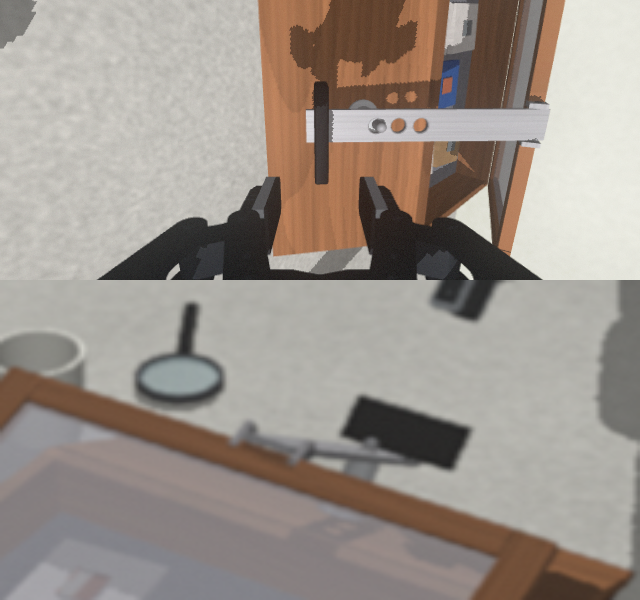

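The pin is in the last hole at (377,126) in the upper half, the bar slope is 0.708 (expected 0.71), and the gripper is clear. Handing in.

```bash
python3 -c "
from bench import robot;print(robot.close_job())"
```

```text
the job is handed in; nothing more can be done
None
```

The lid is propped at its widest with the last hole over the pin, about 1 mm from fully down by my measurement. The stay's slope is 0.708 rad (0.71 expected). The gripper has let go and is clear, the bystanders weren't approached, and the job was handed in at about 15 s.

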